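Trip the filter tray's hidden latch with the release pin

ROBOT

A 6-joint arm with a two-finger parallel gripper is mounted at the origin on the work surface. World frame = base frame: x ahead of the robot, y to its left, z up, the work surface at z = 0. Lengths are in m, angles in rad, forces in N, time in s.
With the tool pointing down it reaches from about 0.425 to 0.95 m from the base axis. Payload 3.5 kg.
Tool frame: the origin (TCP) lies midway between the tips of the shut fingers; the grasp point (between the pads) lies 19 mm behind it; y points along the fingers, x is the direction in which the jaws open and shut, and the axes are right-handed (so a half turn about y gives the same grasp; the last joint's range is limited). The gripper opens to 85 mm and grips with 20 to 120 N. Pads are 22 mm wide; open, the fingers measure 114 mm over their backs; the gripper's body (76 mm by 85 mm) begins 54 mm behind the grasp point. The pads swing forward as they close: fully open they stand 13 mm farther back than shut.
Start: joints at [-1.285, 0.286, 1.577, -0, 1.279, -0.15], TCP at [0.285, -0.612, 0.231] pointing down, gripper open.
Joint ranges: [-2.77, 2.77], [-0.9, 2.22], [0.21, 2.48], [-1.53, 4.67], [0.24, 2.81], [-2.84, 2.84]. Speed limits (rad/s): [2.79, 2.79, 3.14, 3.14, 3.14, 3.14].

INTERFACE

Orientations are given as a unit quaternion [x, y, z, w].
In Python, from plant import ctrl, viewer gives the robot as it stands.
- The arm moves only by the tool step_arm, never from a script. Its argument "rows" is a list of rows, each a list of 3 entries, a list of its own where there are three numbers: the turn, a rotation vector about the tool's x, y, z in degrees, then the shift along the tool's x, y, z in mm, then the closure, from 0 (fully open) to 1 (shut). A call has 1 to 10 rows; each row is the pose to reach, as a shift and turn from the pose commanded when the call began, along the tool's axes at that moment; what a row does not reach only later rows make up. A row lasts 1/12 s, in which the tool goes at most 41.7 mm and 7.16 degrees, less where a joint would pass 70% of its speed; a pose out of reach is approached as far as the arm can. A call with a gripper value outside its range is refused whole. The fingers move at their own pace and stop on an object; "newtons" is the grip in N (left out, the last holds). Time passes only in rows, so rows that repeat a pose let the fingers close. It gives the time, the measured TCP pose, the force and the opening at its end, in the units of the state.
- ctrl.get_state(): the state, without advancing time (a new reading comes with each control period).
- viewer.read_camera(name): name is "scene" or "top"; returns (picture, depth): 420x560x3 uint8, red, green, blue; 420x560 float32, m along the optical axis (not along the pixel's ray), 0 where there is no reading.
- viewer.calibration(name): a dict with "K" (3x3 intrinsics, pixels), "R" (3x3) and "t" (3): a world point X has camera coordinates R X + t. Camera axes: x right, y down, z forward; pixel columns grow to the right and rows downward; lengths in m; the calibration is good to about 2 mm. A picture is of the moment at which its call begins. calibration takes no time and is no camera call.
- ctrl.sign_off(): hands the job in, once; it reports no verdict.
The state is a dict: "time": time; "qpos": joint angles; "dq": joint speeds; "joint_efforts": joint torques, N m; "eef_pos": TCP position; "tcp_rot": TCP orientation; "contact_force": force on the tool from outside, world axes, zero at the start; "wrist_torque": the same for the moment, N m; "opening": opening from 0.0 (shut) to 1.0 (fully open).
Only numpy, scipy, OpenCV 4.12 (cv2) and the standard library are available. Lean on these libraries where they do the work, as an engineer would, in place of code of your own. Each camera call takes 0.05 s, during which the arm holds its last target.

TASK

Open the filter tray of the black printer unit: take the orange-handled release pin from its blue stand, push its thin rod down through the small brass-rimmed access hole in the unit's top until the hidden latch lets the tray spring out, then pull the tray by its bar handle all the way out to its stop. Put the pin back upright in its stand, fully down, and leave the resin bottle and the screw jar standing.

Things in the scene. Friction and masses are not known exactly. Their poses are not given: they have to be found in the camera images.
- unit: The black box with aluminium corner posts, fixed to the table. 200 mm along its x, 240 mm along its y, 130 mm high; origin at the centre of its underside, z up. Its tray leaves through its -x face (100 mm from the origin).
- access_hole (a point): Centre of the access hole's mouth, in the unit's flat top, 130 mm above the table, at x +75, y +50 mm in the unit's frame; axes as the unit's. The hole is 10 mm wide, vertical, through a 6 mm plate, with a 2.5 mm chamfer and a flat brass rim 26 mm across. A spring latch pad lies 36 mm below the mouth.
- latch_pad (a point): Centre of the hidden latch pad's top (26 x 26 mm), straight under the access hole; it goes down with the latch. Axes as the unit's.
- latch (a joint): How far the hidden latch is pressed down, m: 0 at rest, 0.016 at its end. It frees the tray at about 0.007 and springs back up when let go. Pressing takes about 3 to 7 N.
- tray (a joint): How far the tray has slid out along the unit's -x, m: about 0 latched, 0.090 at its stop. Once freed, a hidden spring throws it out to about 0.03; beyond that it slides with about 1.3 N friction and stays where it is left. While latched it cannot be pulled out.
- tray_handle (a point): Middle of the tray's aluminium bar handle, 100 mm above the table; moves with the tray. Round bar 10 mm thick, 90 mm long along the unit's y, its centre line 40 mm in front of the tray's grey front. Axes as the unit's; pull towards -x of these axes.
- pin_grip (a point): Centre of the release pin's orange handle, the place to grasp it: a round handle 18 mm thick, from 28 mm below to 28 mm above this point. z points along the pin away from its tip (up when it stands). Mass about 70 g. Below the handle there is a steel collar 24 mm across, 6 mm thick, whose underside is 34 mm below this point.
- pin_tip (a point): Rounded tip of the pin's steel rod, 84 mm below pin_grip along the pin. The rod is 5 mm thick and stands out 50 mm below the collar, so the collar meets the unit's top when the tip is 50 mm down the access hole (latch pressed 14 mm).
- stand_hole (a point): Centre of the mouth of the hole in the top of the pin's blue stand, a fixed block 56 x 56 mm and 65 mm high. The hole is 11 mm wide, goes right through, with a 3 mm chamfer. The pin stands in it with its collar resting on the top, so pin_grip is then 34 mm above this point.
- resin_bottle: Amber bottle with a black cap, 68 mm wide, 170 mm high, loose, standing; origin at the centre of its underside, z up.
- screw_jar: Clear jar with a red lid, 60 mm wide, 80 mm high, loose, standing; origin at the centre of its underside, z up.
Not all that is in view belongs to the job. What is shaped like the resin_bottle but pink or red is not meant.

How it is judged:
On the way, in this order (a step that is already met when the one before it is completed fails the run):
1. the pin's rod, down the access hole, presses the hidden latch by 6 mm or more while the tray is not yet pulled out (value of joint latch above 0.006 m and distance between pin_tip and latch_pad below 0.01 m and value of joint tray below 0.07 m).
2. the tray is pulled out to its stop (within 5 mm) (value of joint tray above 0.085 m), for 0.2 s.
At the end, for the whole second after the job is handed in: The tray is out to within 5 mm of its stop, the latch is back up (within 3 mm), the pin stands upright (within 0.12 rad) in its stand's hole with its collar down on the top (within 4 mm), and the resin bottle and the screw jar stand upright (value of joint tray above 0.085 m and value of joint latch below 0.003 m and horizontal distance between pin_grip and stand_hole below 0.009 m and height (world z) of pin_grip between 0.094 and 0.103 m and angle between pin_grip's own z axis and vertical below 0.12 rad and angle between each of resin_bottle, screw_jar's own z axis and vertical below 0.2 rad); the robot touches nothing.
It fails at once if the resin bottle or the screw jar is knocked over (angle between any of resin_bottle, screw_jar's own z axis and vertical above 0.6 rad).
It also fails if it takes over 58 s, if anything falls off the work surface, if the arm or the gripper's body presses on something with over 40 N, if the wrist force passes 120 N, or if a joint passes its speed limit or range.

## Working session

There is one attempt and no reset: what is moved stays moved. The work goes in short steps, Python scripts to look and compute and a tool call to move; the robot and the scene stay as the last step left them, time stands still between calls to the robot, and variables do not carry over. Pictures are saved under pics/ and viewed, and the job is handed in when it is done.

Besides the shell and the picture viewer there is one more tool, called after "Call:" as a command line: name --argument value ..., lists and objects as JSON in quotes. step_arm: Moves the arm, as the interface text tells. Its arguments: {"type":"object","properties":{"rows":{"type":"array"},"newtons":{"type":"number"}},"required":["rows"]}

```bash
ls; mkdir -p pics
python3 - <<'E'
from plant import ctrl, viewer
import cv2, numpy as np
s=ctrl.get_state(); print(s)
for n in("scene","top"):
    p,d=viewer.read_camera(n); cv2.imwrite(f"pics/{n}0.png",p[:,:,::-1]); np.savez(f"pics/{n}0.npz",p=p,d=d)
    print(viewer.calibration(n))
E
```

```text
pics
{'time': 0.0, 'qpos': array([-1.28497435e+00,  2.87183583e-01,  1.57819119e+00, -1.36887629e-05,
        1.27859939e+00, -1.50008382e-01]), 'dq': array([ 5.62771779e-05,  6.39599379e-04, -5.66591659e-04, -5.47839116e-04,
       -2.88471272e-04,  2.14384845e-03]), 'joint_efforts': array([ 9.69159191e-04, -4.05981338e+01, -2.92625731e+01, -2.38465248e-05,
        5.86585971e-03, -4.61174565e-06]), 'eef_pos': array([ 0.28478971, -0.6112483 ,  0.22992755]), 'tcp_rot': array([-0.59572265,  0.38071386, -0.37943896,  0.59682288]), 'contact_force': array([-0.0106206 , -0.36243329, -0.05250787]), 'wrist_torque': array([ 0.01442691,  0.01308069, -0.00470618]), 'opening': 1.0009890187142152}
{'K': array([[467.76344958,   0.        , 277.20414224],
       [  0.        , 467.76344958, 205.54271727],
       [  0.        ,   0.        ,   1.        ]]), 'R': array([[-0.88181881, -0.47155545, -0.00557212],
       [-0.39054715,  0.73685229, -0.55183478],
       [ 0.26432653, -0.48444211, -0.83393485]]), 't': array([0.55674526, 0.33369573, 0.90446503])}
{'K': array([[454.33124043,   0.        , 276.64219943],
       [  0.        , 454.33124043, 207.21438536],
       [  0.        ,   0.        ,   1.        ]]), 'R': array([[-0.02424028, -0.99966221,  0.00937376],
       [-0.98825742,  0.02254664, -0.15112549],
       [ 0.15086309, -0.01292702, -0.98847014]]), 't': array([-0.01141455,  0.69129326,  1.21628426])}
```

View pics/scene0.png

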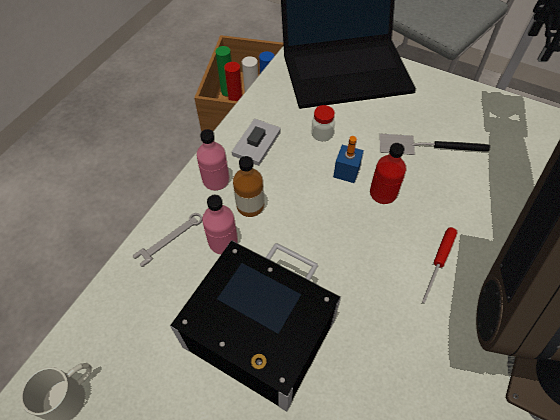

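View pics/top0.png

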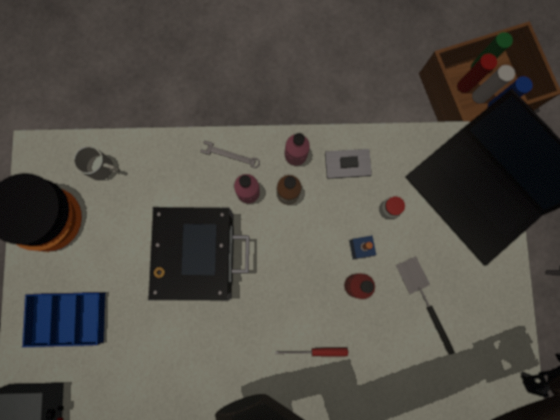

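The top view shows the unit at (190,254) with its hole at (159,272) and its handle at (248,254). The stand and pin are at (364,246), the amber bottle at (289,189), the jar at (394,207), and the red decoy at (360,286). In the scene view the hole is at (258,362) and the pin at (351,148).

```bash
cat > h.py <<'E'
import numpy as np, cv2
from plant import ctrl, viewer
from scipy.spatial.transform import Rotation as Ro
def cal(n):
    c=viewer.calibration(n); return c["K"],c["R"],c["t"]
def cloud(n,d):
    K,R,t=cal(n); v,u=np.mgrid[:d.shape[0],:d.shape[1]]
    c=np.stack([(u-K[0,2])/K[0,0]*d,(v-K[1,2])/K[1,1]*d,d],-1)
    return (c-t)@R
def ray(n,u,v,z):
    K,R,t=cal(n); r=R.T@np.array([(u-K[0,2])/K[0,0],(v-K[1,2])/K[1,1],1]); o=-R.T@t
    return o+r*(z-o[2])/r[2]
def proj(n,X):
    K,R,t=cal(n); c=R@np.array(X)+t; return (K@c/c[2])[:2]
def grab(n,tag):
    p,d=viewer.read_camera(n); cv2.imwrite(f"pics/{n}{tag}.png",p[:,:,::-1]); np.savez(f"pics/{n}{tag}.npz",p=p,d=d); return p,d
def load(n,tag):
    z=np.load(f"pics/{n}{tag}.npz"); return z["p"],z["d"]
E
python3 - <<'E'
from h import *
for n in("scene","top"):
    p,d=load(n,"0"); P=cloud(n,d); hsv=cv2.cvtColor(p,cv2.COLOR_RGB2HSV); ok=d>0
    print(n)
    # unit top
    Z=P[...,2]
    m=(ok&(Z>.12)&(Z<.14)&(hsv[...,2]<140)&(P[...,1]>.02)&(P[...,0]>.3)&(P[...,0]<.8)).astype(np.uint8)
    m=cv2.morphologyEx(m,cv2.MORPH_OPEN,np.ones((5,5)))
    k,l,st,ce=cv2.connectedComponentsWithStats(m); 
    i=1+np.argmax(st[1:,4]); X=P[l==i]
    r=cv2.minAreaRect((X[:,:2]*1000).astype(np.float32)); print("unit top",r,"z",np.median(X[:,2]))
    def rep(name,mm):
        X=P[mm&ok]; 
        if len(X): print(name,len(X),"med",np.median(X,0).round(4),"min",np.percentile(X,3,0).round(4),"max",np.percentile(X,97,0).round(4), "pix",np.argwhere(mm).mean(0).round(1)[::-1])
    box=lambda u0,u1,v0,v1:(np.add.outer(np.zeros(420),np.arange(560))>=u0)&(np.add.outer(np.zeros(420),np.arange(560))<u1)&(np.add.outer(np.arange(420),np.zeros(560))>=v0)&(np.add.outer(np.arange(420),np.zeros(560))<v1)
    B={"scene":dict(stand=(325,375,125,190),hole=(240,275,348,375),bot=(228,270,150,220),jar=(305,340,100,145)),"top":dict(stand=(345,382,230,265),hole=(150,170,262,282),bot=(272,305,172,206),jar=(376,410,192,224))}[n]
    H,S,V=hsv[...,0],hsv[...,1],hsv[...,2]
    s=box(*B["stand"])
    rep("blue",s&(H>95)&(H<130)&(S>100)&(abs(Z-.065)<.006))
    rep("orange",s&(H<20)&(S>150)&(Z>.05))
    rep("brass",box(*B["hole"])&(H>10)&(H<32)&(S>100)&(V>60))
    rep("bottlecap",box(*B["bot"])&(Z>.155)); rep("jarlid",box(*B["jar"])&(Z>.07))
    h=ok&(P[...,1]<.12)&(P[...,1]>-.02)&(abs(P[...,0]-.46)<.12)&(Z>.085)&(Z<.115)&(V>90 if n=="scene" else V>60)&(S<60)
    rep("handle",h)
s=ctrl.get_state(); print(Ro.from_quat(s["tcp_rot"]).as_matrix().round(3))
E
```

```text
scene
unit top ((564.5610961914062, 202.22300720214844), (202.40158081054688, 242.2711181640625), 88.22415161132812) z 0.13125310952486868
blue 342 med [ 0.5682 -0.253   0.0661] min [ 0.546  -0.2886  0.0606] max [ 0.6003 -0.234   0.0693] pix [349.1 157.7]
orange 148 med [ 0.5718 -0.2569  0.1029] min [ 0.4945 -0.267   0.0593] max [ 0.5811 -0.222   0.1294] pix [354.1 150. ]
brass 155 med [0.5179 0.2795 0.1319] min [0.5059 0.2677 0.1291] max [0.5295 0.2905 0.1348] pix [258.3 361. ]
bottlecap 190 med [ 0.7353 -0.0565  0.1703] min [ 0.7232 -0.0727  0.1569] max [ 0.7505 -0.0455  0.1732] pix [246.  163.9]
jarlid 299 med [ 0.6821 -0.3474  0.0808] min [ 0.6591 -0.3743  0.0719] max [ 0.7058 -0.3269  0.0842] pix [324.  113.8]
handle 253 med [0.5299 0.0587 0.1048] min [0.5103 0.051  0.0999] max [0.5765 0.0952 0.1084] pix [305.2 263.5]
top
unit top ((564.560302734375, 202.10650634765625), (202.18634033203125, 241.4752197265625), 88.32527160644531) z 0.13146936444322319
blue 187 med [ 0.5674 -0.2529  0.0659] min [ 0.5517 -0.2873  0.0609] max [ 0.598  -0.2369  0.0696] pix [361.9 247.4]
orange 30 med [ 0.5746 -0.2617  0.1276] min [ 0.5694 -0.2695  0.1178] max [ 0.58   -0.2553  0.1314] pix [368.1 245.2]
brass 91 med [0.518  0.2786 0.1315] min [0.5056 0.2661 0.1251] max [0.5308 0.2911 0.1365] pix [158.7 272.1]
bottlecap 124 med [ 0.7371 -0.0605  0.1707] min [ 0.724  -0.0744  0.1599] max [ 0.7512 -0.0466  0.1747] pix [289.5 182.3]
jarlid 302 med [ 0.6826 -0.3502  0.0806] min [ 0.6602 -0.3744  0.0747] max [ 0.7051 -0.3267  0.0849] pix [394.6 205.8]
handle 175 med [0.5263 0.0595 0.105 ] min [0.5106 0.0514 0.0998] max [0.576  0.1008 0.1139] pix [242.3 264.1]
[[ 0.422 -0.001  0.907]
 [-0.907  0.002  0.422]
 [-0.002 -1.     0.   ]]
```

Run:
```python
from h import *
p,_=load("scene","0"); a=cv2.resize(p[225:405,160:350],None,fx=3.1,fy=3.1,interpolation=2)
cv2.imwrite("pics/z1.png",a[:,:,::-1])
p,_=load("top","0"); a=cv2.resize(p[195:310,140:270],None,fx=5,fy=5,interpolation=2)
cv2.imwrite("pics/z2.png",np.clip(a[:,:,::-1]*1.6,0,255).astype(np.uint8))
```

```text
(no output)
```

View pics/z1.png

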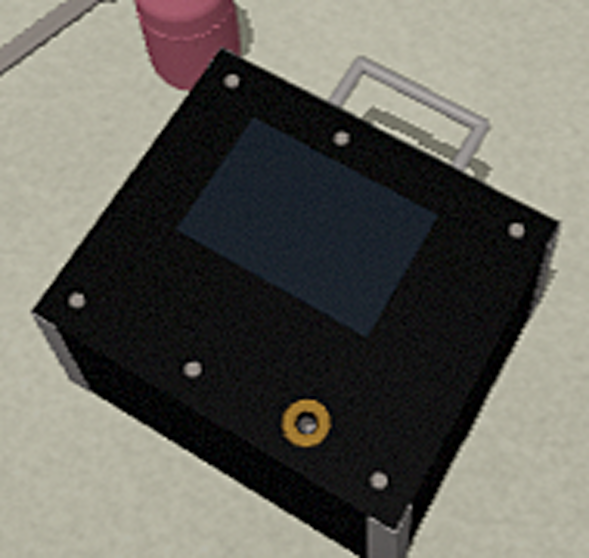

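Run:
```python
from h import *
from scipy.optimize import least_squares
U,V=np.meshgrid(np.arange(560),np.arange(420))
for n,b,rb,hb in(("scene",(325,375,125,190),(365,410,140,205),(240,275,345,378)),("top",(345,382,230,265),(340,380,268,302),(148,170,260,284))):
    p,d=load(n,"0"); P=cloud(n,d); hsv=cv2.cvtColor(p,cv2.COLOR_RGB2HSV);H,S,Vv=cv2.split(hsv);Z=P[...,2]
    bx=lambda b:(U>=b[0])&(U<b[1])&(V>=b[2])&(V<b[3])&(d>0)
    m=bx(b)&(H>95)&(H<130)&(S>100)&(abs(Z-.066)<.004)
    X=P[m]; print(n,"stand",len(X),cv2.minAreaRect((X[:,:2]*1000).astype(np.float32)),np.median(X[:,2]))
    m=bx(b)&(H<20)&(S>150)&(Z>.08)&(Z<.122); Y=P[m]
    K,R,t=cal(n); cam=-R.T@t
    f=lambda c:np.hypot(Y[:,0]-c[0],Y[:,1]-c[1])-.009
    r=least_squares(f,[.574,-.262],loss="soft_l1",f_scale=.001); print("pin fit",len(Y),r.x)
    m=bx(b)&(H<20)&(S>150)&(Z>.122); Y=P[m]; print("pin top",len(Y),Y.mean(0),"ray",ray(n,U[m].mean(),V[m].mean(),.127))
    m=bx(rb)&(Z>.02)&(((H<8)|(H>172))&(S>120)|(Z>.15)); Y=P[m]
    r=least_squares(lambda c:np.hypot(Y[:,0]-c[0],Y[:,1]-c[1])-.034,[.49,-.25],loss="soft_l1",f_scale=.002);q=Y[Y[:,2]>.155]; print("red",r.x,q.mean(0) if len(q) else 0,Y.min(0),Y.max(0))
    m=bx(hb)&(H>10)&(H<32)&(S>100)&(Vv>60)
    e=cv2.minEnclosingCircle(np.argwhere(m)[:,::-1].astype(np.float32)); el=cv2.fitEllipse(cv2.convexHull(np.argwhere(m)[:,::-1].astype(np.float32)))
    print("hole",ray(n,*el[0],.13),el)
```

```text
scene stand 320 ((573.6826171875, -263.37652587890625), (55.954681396484375, 58.41814422607422), 7.942628860473633) 0.06616960230489191
pin fit 75 [ 0.57390486 -0.26428464]
pin top 41 [ 0.57389352 -0.26107291  0.12734277] ray [ 0.57396934 -0.26136796  0.127     ]
red [ 0.46912336 -0.24799201] [ 0.4682548  -0.24069058  0.16829279] [ 0.43560528 -0.25860019  0.02005112] [ 0.5024401  -0.20724687  0.17467097]
hole [0.51806836 0.27908849 0.13      ] ((258.1912841796875, 361.0791931152344), (14.936630249023438, 16.19583511352539), 67.72714233398438)
top stand 170 ((574.4940185546875, -261.9234619140625), (47.82630920410156, 51.31214141845703), 7.910508155822754) 0.06601161556986593
pin fit 2 [ 0.57069074 -0.26446798]
pin top 28 [ 0.57445995 -0.26215582  0.12826899] ray [ 0.57453878 -0.26242336  0.127     ]
red [ 0.46876055 -0.26008322] [ 0.46974688 -0.24388567  0.17008396] [ 0.44175293 -0.26946282  0.04836609] [ 0.50096455 -0.21019048  0.17621026]
hole [0.51807766 0.2792381  0.13      ] ((158.63658142089844, 272.08026123046875), (10.651865005493164, 11.294615745544434), 62.024070739746094)
```

View pics/z2.png

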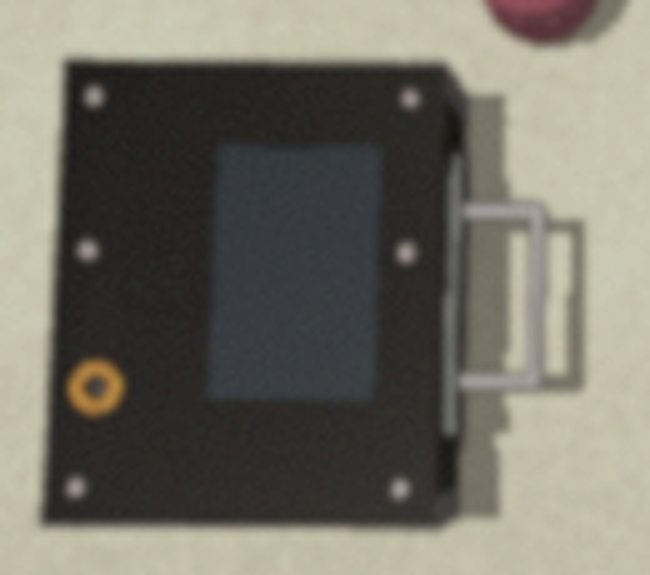

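```bash
cat >> h.py <<'E'
def state():
    s=ctrl.get_state(); R=Ro.from_quat(s["tcp_rot"]).as_matrix()
    return s,R,np.degrees(np.arctan2(R[1,0],R[0,0]))
def shift(target,pos=None):
    s,R,_=state(); pos=s["eef_pos"] if pos is None else np.array(pos)
    return (1000*R.T@(np.array(target)-pos)).round(1)
def rep():
    s,R,y=state(); print("t",round(s["time"],2),s["eef_pos"].round(4),"yaw",y.round(2),"tilt",R[2].round(4),"F",s["contact_force"].round(1),"open",round(float(s["opening"]),3))
E
python3 -c "
from h import *
rep(); print(shift([.574,-.262,.20],[.285,-.612,.231]), state()[2])"
```

```text
t 0.1 [ 0.2848 -0.6113  0.2301] yaw -65.03 tilt [-2.1e-03 -1.0e+00  3.0e-04] F [-0.2 -0.2  0.2] open 0.999
[-195.2   31.5  409.7] -65.0304930299899
```

Call:
step_arm --rows '[[[0,26.7,0],[-195.2,31.5,409.7],0],[[0,26.7,0],[-195.2,31.5,409.7],0],[[0,26.7,0],[-195.2,31.5,409.7],0],[[0,26.7,0],[-195.2,31.5,409.7],0],[[0,26.7,0],[-195.2,31.5,409.7],0],[[0,26.7,0],[-195.2,31.5,409.7],0],[[0,26.7,0],[-195.2,31.5,409.7],0],[[0,26.7,0],[-195.2,31.5,409.7],0],[[0,26.7,0],[-195.2,31.5,409.7],0],[[0,26.7,0],[-195.2,31.5,409.7],0]]' --newtons 60

```text
time: 0.93
eef_pos: [0.5502, -0.2895, 0.2019]
tcp_rot: [-0.492, 0.508, -0.507, 0.492]
contact_force: [0.6, -0.7, 0.9]
opening: 1.0
```

```bash
python3 -c "
from h import *
rep(); print(shift([.574,-.262,.15]))"
```

```text
t 0.93 [ 0.5502 -0.2895  0.2019] yaw -91.73 tilt [-5.e-04 -1.e+00 -7.e-04] F [ 0.6 -0.7  0.9] open 1.0
[-28.2  51.9  23. ]
```

Call:
step_arm --rows '[[[0,0,0],[-28,2,23],0],[[0,0,0],[-28,2,23],0],[[0,0,0],[-28,35,23],0],[[0,0,0],[-28,52,23],0],[[0,0,0],[-28,52,23],0],[[0,0,0],[-28,52,23],0]]'

```text
time: 1.43
eef_pos: [0.5723, -0.264, 0.1489]
tcp_rot: [-0.493, 0.509, -0.506, 0.492]
contact_force: [0.4, -0.5, -0.2]
opening: 1.0
```

Run:
```python
from h import *
rep(); print(shift([.574,-.262,.084]))
for n in("scene","top"): 
    p,d=grab(n,"1"); print(proj(n,[.574,-.262,.127]),proj(n,state()[0]["eef_pos"]))
    c={"scene":(280,90,420,200),"top":(310,190,420,300)}[n]
    cv2.imwrite(f"pics/z_{n}1.png",cv2.resize(p[c[1]:c[3],c[0]:c[2],::-1],None,fx=5,fy=5,interpolation=2))
```

```text
t 1.43 [ 0.5723 -0.264   0.1489] yaw -91.74 tilt [-0.0018 -1.     -0.0032] F [ 0.4 -0.5 -0.2] open 1.0
[-1.9 64.9  1.9]
[352.5103729  138.83636537] [354.65352014 131.13292674]
[368.13462473 245.28276455] [371.41412105 244.66863011]
```

Call:
step_arm --rows '[[[0,0,0],[-2,30,2],0],[[0,0,0],[-2,64,2],0],[[0,0,0],[-2,64,2],0],[[0,0,0],[-2,64,2],0],[[0,0,0],[-2,64,2],0.3],[[0,0,0],[-2,64,2],0.6],[[0,0,0],[-2,64,2],1],[[0,0,0],[-2,64,2],1],[[0,0,0],[-2,64,2],1],[[0,0,0],[-2,64,2],1]]'

```text
time: 2.37
eef_pos: [0.5759, -0.2626, 0.0875]
tcp_rot: [0.492, -0.507, 0.508, -0.493]
contact_force: [0.5, -0.8, 1.1]
opening: 0.194
```

Run:
```python
from h import *
rep()
p,d=grab("scene","2")
cv2.imwrite("pics/z_2.png",cv2.resize(p[80:200,280:420,::-1],None,fx=4,fy=4,interpolation=2))
```

```text
t 2.37 [ 0.5759 -0.2626  0.0875] yaw -91.73 tilt [ 8.0e-04 -1.0e+00  1.3e-03] F [ 0.5 -0.8  1.1] open 0.194
```

View pics/z_2.png

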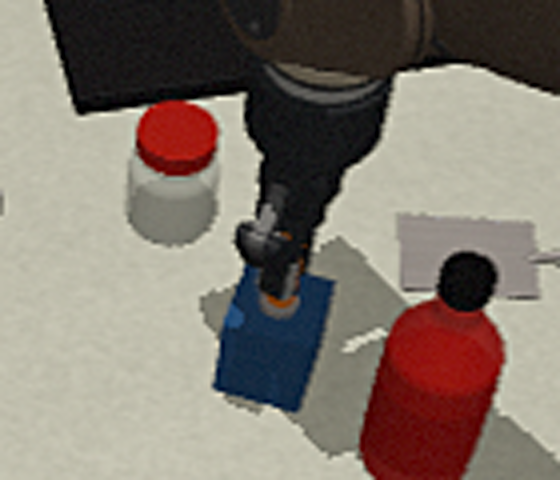

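The jaws have closed on the orange handle above the stand at (280,270) in the crop, and the red decoy and jar are undisturbed. Next I lift.

Call:
step_arm --rows '[[[0,0,0],[0,-10,0],1],[[0,0,0],[0,-30,0],1],[[0,0,0],[0,-60,0],1],[[0,0,0],[0,-100,0],1],[[0,0,0],[0,-140,0],1],[[0,0,0],[0,-170,0],1],[[0,0,0],[0,-170,0],1]]'

```text
time: 3.0
eef_pos: [0.5785, -0.2642, 0.2668]
tcp_rot: [0.491, -0.502, 0.513, -0.494]
contact_force: [-0.3, -0.8, -0.8]
opening: 0.192
```

Run:
```python
from h import *
rep(); print(shift([.520,.2785,.262]))
p,d=grab("scene","3")
cv2.imwrite("pics/z_3.png",cv2.resize(p[60:200,280:420,::-1],None,fx=4,fy=4,interpolation=2))
```

```text
t 3.0 [ 0.5785 -0.2642  0.2668] yaw -91.72 tilt [ 0.0082 -0.9999  0.0133] F [-0.3 -0.8 -0.8] open 0.192
[-540.7   -0.6  -74.7]
```

View pics/z_3.png

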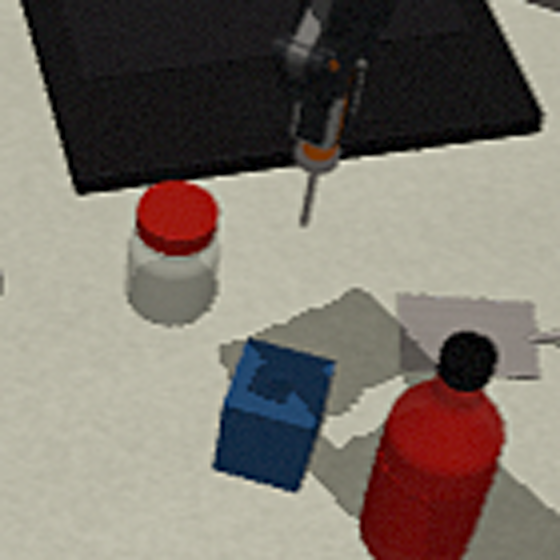

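The pin is held with its rod clear, tip at (305,222) in the crop. Now I carry it to the hole.

Call:
step_arm --rows '[[[0,0,0],[-30,0,-5],1],[[0,0,0],[-70,0,-10],1],[[0,0,0],[-110,0,-15],1],[[0,0,0],[-150,0,-20],1],[[0,0,0],[-190,0,-26],1],[[0,0,0],[-230,0,-32],1],[[0,0,0],[-270,0,-37],1],[[0,0,0],[-310,0,-43],1],[[0,0,0],[-350,0,-48],1],[[0,0,0],[-390,0,-54],1]]'

```text
time: 3.88
eef_pos: [0.5316, 0.131, 0.2546]
tcp_rot: [-0.493, 0.508, -0.507, 0.491]
contact_force: [1.1, -0.1, -0.3]
opening: 0.193
```

```bash
python3 -c "
from h import *
rep(); print(shift([.520,.2785,.257]))"
```

```text
t 3.88 [0.5316 0.131  0.2546] yaw -91.74 tilt [ 3.0e-04 -1.0e+00 -3.3e-03] F [ 1.1 -0.1 -0.3] open 0.193
[-147.1   -2.4  -16. ]
```

Call:
step_arm --rows '[[[0,0,0],[-40,0,-5],1],[[0,0,0],[-80,0,-9],1],[[0,0,0],[-115,0,-13],1],[[0,0,0],[-138,0,-16],1],[[0,0,0],[-147,0,-16],1],[[0,0,0],[-147,0,-16],1],[[0,0,0],[-147,0,-16],1],[[0,0,0],[-147,0,-16],1],[[0,0,0],[-147,0,-16],1]]'

```text
time: 4.63
eef_pos: [0.5219, 0.275, 0.2561]
tcp_rot: [-0.492, 0.508, -0.508, 0.492]
contact_force: [-0.3, -0.4, -0.5]
opening: 0.189
```

Run:
```python
from h import *
rep()
for n in("scene","top"):
    p,d=grab(n,"4"); e=state()[0]["eef_pos"]; print(n,proj(n,[.518,.279,.13]),proj(n,e),proj(n,e+[-.002,.0005,-.0725]))
p,_=load("scene","4"); cv2.imwrite("pics/z_4.png",cv2.resize(p[280:420,180:340,::-1],None,fx=4.3,fy=4.3,interpolation=2))
p,_=load("top","4"); cv2.imwrite("pics/z_4t.png",cv2.resize(p[220:310,110:210,::-1],None,fx=6,fy=6,interpolation=2))
```

```text
t 4.63 [0.5219 0.275  0.2561] yaw -91.84 tilt [ 6.e-04 -1.e+00 -6.e-04] F [-0.3 -0.4 -0.5] open 0.189
scene [258.25168227 361.05178149] [253.87224035 334.07167245] [256.9133817  349.40799125]
top [158.72947974 272.1086428 ] [146.72880103 269.74463866] [154.62228166 271.0239435 ]
```

View pics/z_4.png

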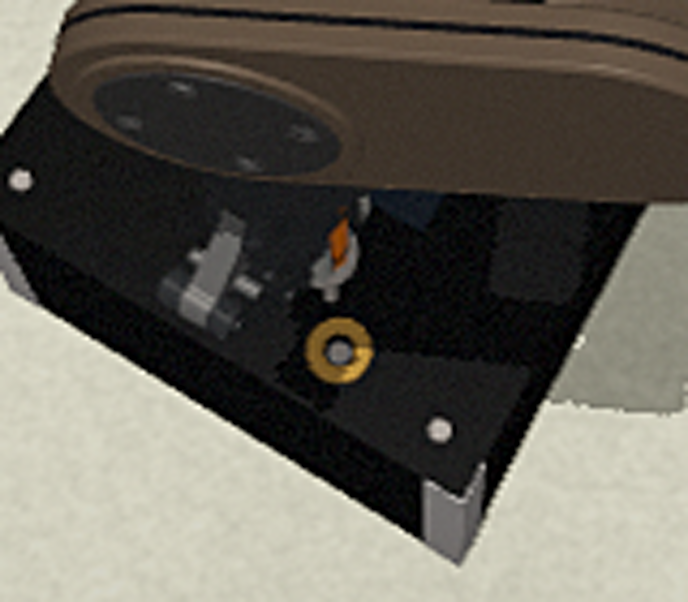

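View pics/z_4t.png

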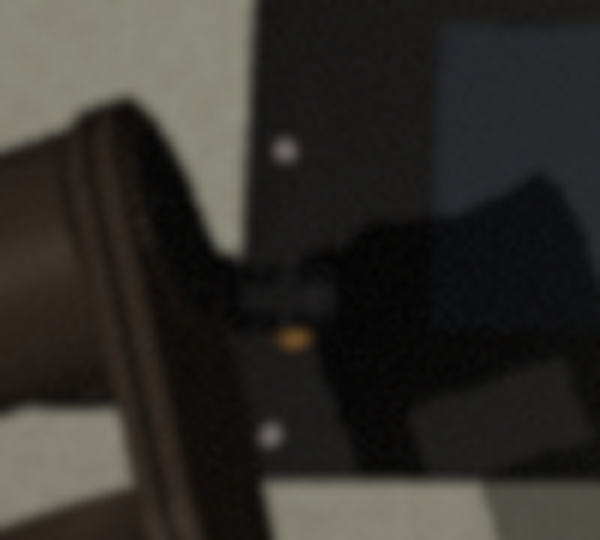

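In the scene crop the rod tip is at (331,298), which is full-frame (257,349). That matches my predicted projection, so I correct by about 4 mm and go down into the mouth.

Call:
step_arm --rows '[[[0,0,0],[-3.5,0,-2],1],[[0,0,0],[-3.5,10,-2],1],[[0,0,0],[-3.5,25,-2],1],[[0,0,0],[-3.5,38,-2],1],[[0,0,0],[-3.5,44,-2],1],[[0,0,0],[-3.5,44,-2],1],[[0,0,0],[-3.5,44,-2],1]]'

```text
time: 5.32
eef_pos: [0.5195, 0.28, 0.2117]
tcp_rot: [-0.493, 0.508, -0.507, 0.492]
contact_force: [-0.3, 0.1, -0.4]
opening: 0.195
```

Run:
```python
from h import *
rep()
p,d=grab("scene","5"); e=state()[0]["eef_pos"]; print(proj("scene",e+[-.002,.0005,-.0725]))
cv2.imwrite("pics/z_5.png",cv2.resize(p[310:410,200:320,::-1],None,fx=6,fy=6,interpolation=2))
```

```text
t 5.32 [0.5195 0.28   0.2117] yaw -91.73 tilt [ 5.0e-04 -1.0e+00 -1.4e-03] F [-0.3  0.1 -0.4] open 0.195
[257.53212524 360.27847485]
```

View pics/z_5.png

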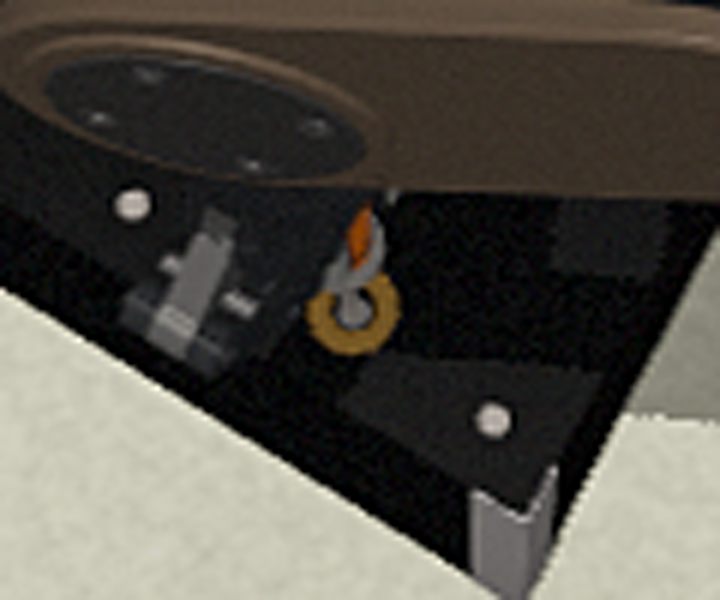

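The rod is over the hole inside the brass ring, at (355,305) in the crop. Going in.

Call:
step_arm --rows '[[[0,0,0],[1,4,0],1],[[0,0,0],[1,9,0],1],[[0,0,0],[1,14,0],1],[[0,0,0],[1,19,0],1],[[0,0,0],[1,25,0],1],[[0,0,0],[1,25,0],1]]'

```text
time: 5.87
eef_pos: [0.5188, 0.2787, 0.1855]
tcp_rot: [-0.493, 0.508, -0.507, 0.491]
contact_force: [-0.2, -0.3, -1.0]
opening: 0.19
```

Run:
```python
from h import *
rep()
```

```text
t 5.87 [0.5188 0.2787 0.1855] yaw -91.73 tilt [ 0.0011 -1.     -0.0029] F [-0.2 -0.3 -1. ] open 0.19
```

Call:
step_arm --rows '[[[0,0,0],[0,7,0.5],1],[[0,0,0],[0,14,0.5],1],[[0,0,0],[0,19,0.5],1],[[0,0,0],[0,23,0.5],1],[[0,0,0],[0,27,0.5],1],[[0,0,0],[0,29,0.5],1],[[0,0,0],[0,29,0.5],1],[[0,0,0],[0,29,0.5],1]]'

```text
time: 6.53
eef_pos: [0.5203, 0.2791, 0.1587]
tcp_rot: [0.492, -0.507, 0.507, -0.492]
contact_force: [-1.7, -1.6, 2.2]
opening: 0.19
```

Run:
```python
from h import *
rep()
p,d=grab("scene","6")
cv2.imwrite("pics/z_6.png",cv2.resize(p[220:410,160:350,::-1],None,fx=3.1,fy=3.1,interpolation=2))
```

```text
t 6.53 [0.5203 0.2791 0.1587] yaw -91.73 tilt [-0.e+00 -1.e+00  1.e-04] F [-1.7 -1.6  2.2] open 0.19
```

View pics/z_6.png

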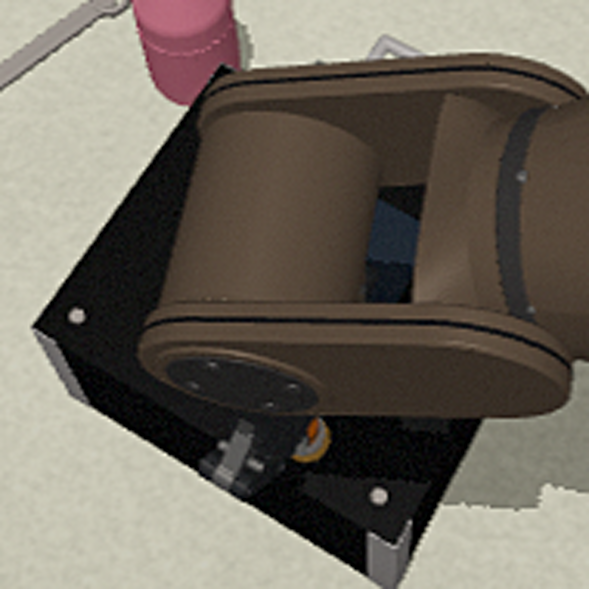

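The arm hides most of the unit, but the handle corner has moved outward to (385,40) in the crop, so the tray seems to have sprung. I press 2.5 mm more to be sure, then check from the top.

Call:
step_arm --rows '[[[0,0,0],[0,2.5,0],1],[[0,0,0],[0,2.5,0],1],[[0,0,0],[0,2.5,0],1],[[0,0,0],[0,2.5,0],1]]'

```text
time: 6.92
eef_pos: [0.5203, 0.2791, 0.1561]
tcp_rot: [0.492, -0.507, 0.507, -0.492]
contact_force: [-0.6, 0.0, 2.6]
opening: 0.196
```

Run:
```python
from h import *
rep()
p,d=grab("top","6")
cv2.imwrite("pics/z_6t.png",cv2.resize(np.clip(p[190:320,130:290,::-1]*1.5,0,255).astype(np.uint8),None,fx=4,fy=4,interpolation=2))
```

```text
t 6.92 [0.5203 0.2791 0.1561] yaw -91.73 tilt [-1.e-04 -1.e+00  1.e-04] F [-0.6  0.   2.6] open 0.196
```

View pics/z_6t.png

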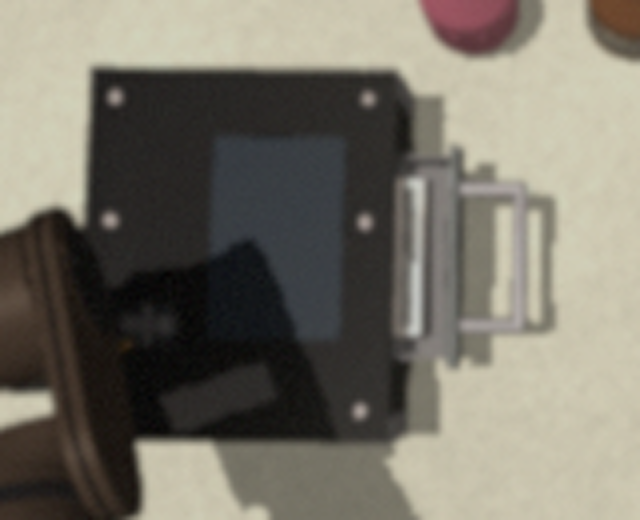

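The tray is out part way, with its bar at (520,255) in the crop. Now I withdraw the pin straight up.

Call:
step_arm --rows '[[[0,0,0],[0,-10,0],1],[[0,0,0],[0,-30,0],1],[[0,0,0],[0,-55,0],1],[[0,0,0],[0,-80,0],1],[[0,0,0],[0,-105,0],1],[[0,0,0],[0,-110,0],1],[[0,0,0],[0,-110,0],1]]'

```text
time: 7.55
eef_pos: [0.5214, 0.2794, 0.2685]
tcp_rot: [0.491, -0.507, 0.508, -0.494]
contact_force: [-0.3, -0.1, -1.0]
opening: 0.19
```

```bash
python3 -c "
from h import *
rep(); print(shift([.576,-.262,.262]))"
```

```text
t 7.55 [0.5214 0.2794 0.2685] yaw -91.73 tilt [-0.0018 -1.      0.005 ] F [-0.3 -0.1 -1. ] open 0.19
[539.6   5.9  70.9]
```

Call:
step_arm --rows '[[[0,0,0],[30,0,4],1],[[0,0,0],[70,0,9],1],[[0,0,0],[110,0,14],1],[[0,0,0],[150,0,20],1],[[0,0,0],[190,0,25],1],[[0,0,0],[230,0,30],1],[[0,0,0],[270,0,35],1],[[0,0,0],[310,0,41],1],[[0,0,0],[350,0,46],1],[[0,0,0],[390,0,51],1]]'

```text
time: 8.38
eef_pos: [0.5582, -0.1139, 0.263]
tcp_rot: [-0.493, 0.509, -0.506, 0.492]
contact_force: [0.4, 0.7, -1.1]
opening: 0.196
```

Call:
step_arm --rows '[[[0,0,0],[40,0,6],1],[[0,0,0],[80,0,11],1],[[0,0,0],[115,0,15],1],[[0,0,0],[138,0,19],1],[[0,0,0],[149,0,20],1],[[0,0,0],[149,0,20],1],[[0,0,0],[149,0,20],1],[[0,0,0],[149,0,20],1],[[0,0,0],[149,0,20],1]]'

```text
time: 9.13
eef_pos: [0.575, -0.26, 0.2657]
tcp_rot: [-0.493, 0.507, -0.507, 0.493]
contact_force: [-0.3, -0.1, -1.1]
opening: 0.197
```

Run:
```python
from h import *
rep(); print(shift([.576,-.2627,.2]))
for n in("scene","top"):
    p,d=grab(n,"7"); e=state()[0]["eef_pos"]; print(n,"hole",proj(n,[.574,-.262,.065]),"tip pred",proj(n,e+[-.002,.0005,-.0725]))
p,_=load("scene","7")
cv2.imwrite("pics/z_7.png",cv2.resize(p[70:190,290:410,::-1],None,fx=5,fy=5,interpolation=2))
p,_=load("top","7")
cv2.imwrite("pics/z_7t.png",cv2.resize(np.clip(p[205:285,325:425,::-1]*1.4,0,255).astype(np.uint8),None,fx=6,fy=6,interpolation=2))
```

```text
t 9.13 [ 0.575  -0.26    0.2657] yaw -91.62 tilt [-7.e-04 -1.e+00 -4.e-04] F [-0.3 -0.1 -1.1] open 0.197
[ 2.8 65.7  1.1]
scene hole [349.20449127 156.06801997] tip pred [356.39874155 119.2788396 ]
top hole [363.4074939  246.83182475] tip pred [372.93499694 243.80573763]
```

View pics/z_7.png

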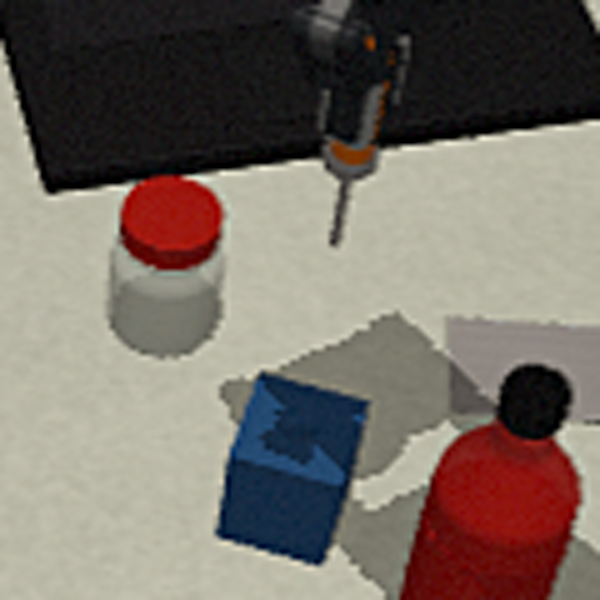

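View pics/z_7t.png

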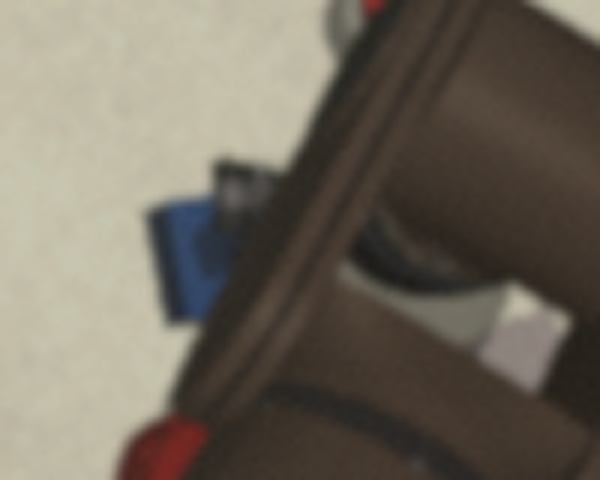

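The tip is at (335,244) in the crop, full-frame (357,119), within a pixel of the prediction. I align and lower it over the stand.

Call:
step_arm --rows '[[[0,0,0],[3,20,1],1],[[0,0,0],[3,50,1],1],[[0,0,0],[3,80,1],1],[[0,0,0],[3,105,1],1],[[0,0,0],[3,118,1],1],[[0,0,0],[3,118,1],1],[[0,0,0],[3,118,1],1],[[0,0,0],[3,118,1],1]]'

```text
time: 9.9
eef_pos: [0.5771, -0.2654, 0.1504]
tcp_rot: [0.492, -0.506, 0.509, -0.493]
contact_force: [0.8, -1.3, -0.6]
opening: 0.192
```

Run:
```python
from h import *
rep(); print(shift([.576,-.263,.0875]))
```

```text
t 9.9 [ 0.5771 -0.2654  0.1504] yaw -91.71 tilt [ 0.0021 -1.      0.0033] F [ 0.8 -1.3 -0.6] open 0.192
[-2.5 62.9 -1.4]
```

Call:
step_arm --rows '[[[0,0,0],[-2,0,-1],1],[[0,0,0],[-2,0,-1],1],[[0,0,0],[-2,7,-1],1],[[0,0,0],[-2,14,-1],1],[[0,0,0],[-2,21,-1],1],[[0,0,0],[-2,28,-1],1],[[0,0,0],[-2,28,-1],1]]'

```text
time: 10.48
eef_pos: [0.5736, -0.2621, 0.1171]
tcp_rot: [-0.493, 0.509, -0.506, 0.492]
contact_force: [-0.3, -0.3, -1.9]
opening: 0.196
```

Run:
```python
from h import *
rep(); print(shift([.576,-.263,.0875]))
```

```text
t 10.48 [ 0.5736 -0.2621  0.1171] yaw -91.74 tilt [-0.0022 -1.     -0.0037] F [-0.3 -0.3 -1.9] open 0.196
[ 0.9 29.6  2.6]
```

Call:
step_arm --rows '[[[0,0,0],[0.5,8,1],1],[[0,0,0],[0.5,16,1],1],[[0,0,0],[0.5,23,1],1],[[0,0,0],[0.5,28,1],1],[[0,0,0],[0.5,29,1],1],[[0,0,0],[0.5,29,1],1],[[0,0,0],[0.5,29,1],1]]'

```text
time: 11.07
eef_pos: [0.576, -0.2635, 0.0911]
tcp_rot: [0.492, -0.507, 0.508, -0.492]
contact_force: [0.4, 0.1, -0.6]
opening: 0.195
```

Run:
```python
from h import *
rep()
p,d=grab("scene","8")
cv2.imwrite("pics/z_8.png",cv2.resize(p[80:200,280:420,::-1],None,fx=4,fy=4,interpolation=2))
```

```text
t 11.07 [ 0.576  -0.2635  0.0911] yaw -91.73 tilt [ 1.e-04 -1.e+00  3.e-04] F [ 0.4  0.1 -0.6] open 0.195
```

View pics/z_8.png

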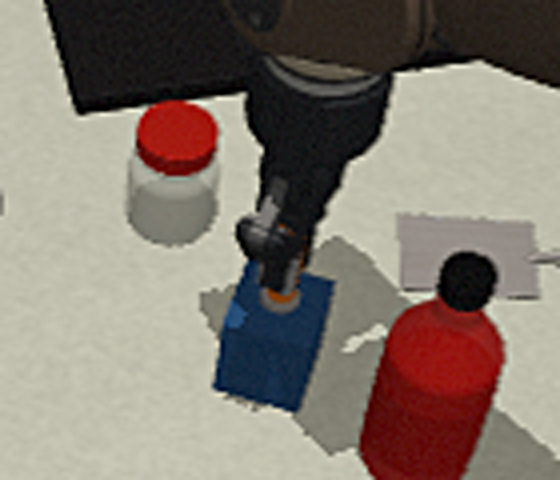

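The pin is in the stand, about 3 mm short of seated. I lower it the rest of the way and release.

Call:
step_arm --rows '[[[0,0,0],[0,1.5,0],1],[[0,0,0],[0,3,0],1],[[0,0,0],[0,3,0],1],[[0,0,0],[0,3,0],1],[[0,0,0],[0,3,0],0.6],[[0,0,0],[0,3,0],0.3],[[0,0,0],[0,3,0],0],[[0,0,0],[0,3,0],0],[[0,0,0],[0,3,0],0]]'

```text
time: 11.87
eef_pos: [0.576, -0.2634, 0.0882]
tcp_rot: [0.492, -0.507, 0.508, -0.492]
contact_force: [-0.9, 0.2, -0.2]
opening: 0.891
```

Call:
step_arm --rows '[[[0,0,0],[0,-15,0],0],[[0,0,0],[0,-40,0],0],[[0,0,0],[0,-80,0],0],[[0,0,0],[0,-115,0],0.3],[[0,0,0],[0,-115,0],0.5],[[0,0,0],[0,-115,0],0.5]]'

```text
time: 12.37
eef_pos: [0.5776, -0.2645, 0.2072]
tcp_rot: [0.492, -0.505, 0.51, -0.493]
contact_force: [0.6, 0.3, -0.6]
opening: 0.6
```

Run:
```python
from h import *
rep()
p,d=grab("scene","9")
cv2.imwrite("pics/z_9.png",cv2.resize(p[80:200,280:420,::-1],None,fx=4,fy=4,interpolation=2))
# handle now
for n in ("scene","top"):
    p,d=(p,d) if n=="scene" else grab("top","9")
    P=cloud(n,d);hsv=cv2.cvtColor(p,cv2.COLOR_RGB2HSV);Z=P[...,2]
    m=(d>0)&(abs(P[...,0]-.56)<.03)&(P[...,1]>-.03)&(P[...,1]<.12)&(Z>.08)&(Z<.115)
    Y=P[m]; print(n,len(Y)); 
    hist=np.histogram(Y[:,1],bins=np.arange(-.03,.12,.005)); print(dict(zip(hist[1].round(3),hist[0])))
    m=(d>0)&(P[...,1]>.005)&(P[...,1]<.045)&(abs(P[...,0]-.56)<.09)&(Z>.09)&(Z<.112); Y=P[m]
    print("bar x",np.percentile(Y[:,0],[1,50,99]),np.median(Y[:,2]))
```

```text
t 12.37 [ 0.5776 -0.2645  0.2072] yaw -91.73 tilt [ 0.004  -1.      0.0064] F [ 0.6  0.3 -0.6] open 0.6
scene 372
{np.float64(-0.03): np.int64(0), np.float64(-0.025): np.int64(0), np.float64(-0.02): np.int64(0), np.float64(-0.015): np.int64(0), np.float64(-0.01): np.int64(0), np.float64(-0.005): np.int64(0), np.float64(0.0): np.int64(0), np.float64(0.005): np.int64(0), np.float64(0.01): np.int64(0), np.float64(0.015): np.int64(24), np.float64(0.02): np.int64(75), np.float64(0.025): np.int64(40), np.float64(0.03): np.int64(0), np.float64(0.035): np.int64(0), np.float64(0.04): np.int64(0), np.float64(0.045): np.int64(0), np.float64(0.05): np.int64(0), np.float64(0.055): np.int64(0), np.float64(0.06): np.int64(14), np.float64(0.065): np.int64(210), np.float64(0.07): np.int64(6), np.float64(0.075): np.int64(0), np.float64(0.08): np.int64(0), np.float64(0.085): np.int64(3), np.float64(0.09): np.int64(0), np.float64(0.095): np.int64(0), np.float64(0.1): np.int64(0), np.float64(0.105): np.int64(0), np.float64(0.11): np.int64(0)}
bar x [0.50972706 0.55637828 0.6078664 ] 0.10492281701970523
t
[... 293 characters left out ...]
), np.float64(0.015): np.int64(38), np.float64(0.02): np.int64(39), np.float64(0.025): np.int64(15), np.float64(0.03): np.int64(0), np.float64(0.035): np.int64(0), np.float64(0.04): np.int64(0), np.float64(0.045): np.int64(0), np.float64(0.05): np.int64(0), np.float64(0.055): np.int64(0), np.float64(0.06): np.int64(29), np.float64(0.065): np.int64(6), np.float64(0.07): np.int64(0), np.float64(0.075): np.int64(0), np.float64(0.08): np.int64(0), np.float64(0.085): np.int64(44), np.float64(0.09): np.int64(44), np.float64(0.095): np.int64(45), np.float64(0.1): np.int64(25), np.float64(0.105): np.int64(7), np.float64(0.11): np.int64(0)}
bar x [0.50988606 0.55668784 0.60715403] 0.10481838423271542
```

View pics/z_9.png

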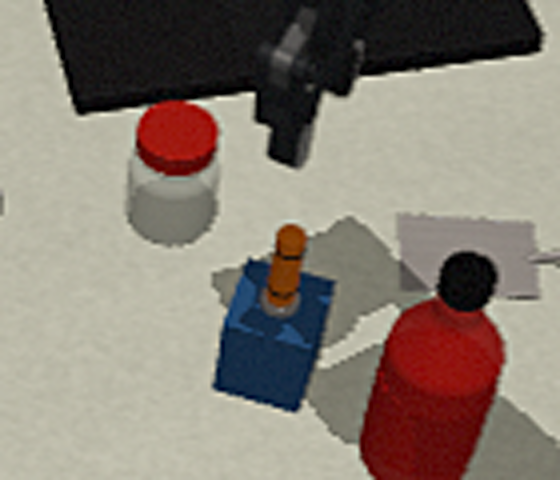

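View pics/top9.png

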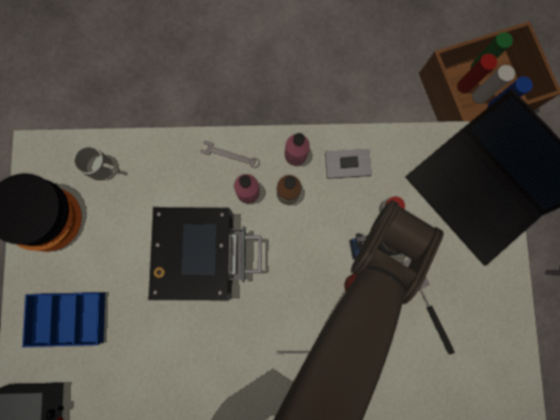

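The pin stands upright with its collar on the stand (280,300 in the crop). The tray bar is at y≈0.022, x centre ≈0.558. I check arm clearance over the unit and then approach.

Run:
```python
from h import *
p,d=load("scene","9");P=cloud("scene",d);hsv=cv2.cvtColor(p,cv2.COLOR_RGB2HSV)
e=state()[0]["eef_pos"]
D=P-e
m=(d>0)&(np.hypot(D[...,0],D[...,1])<.2)&(P[...,2]>.19)
for r0,r1 in((0,.03),(.03,.06),(.06,.09),(.09,.13),(.13,.2)):
    q=m&(np.hypot(D[...,0],D[...,1])>=r0)&(np.hypot(D[...,0],D[...,1])<r1); print(r0,r1,q.sum(),np.percentile(D[q][:,2],[0,2,10]) if q.any() else 0)
rep(); print(shift([.559,.0225,.205]))
```

```text
0 0.03 301 [0.00950517 0.01378633 0.02641273]
0.03 0.06 2078 [0.01020352 0.02486486 0.07162095]
0.06 0.09 1426 [0.0619982  0.0832363  0.11002865]
0.09 0.13 1540 [0.24368076 0.25286495 0.26607371]
0.13 0.2 2330 [0.27194391 0.28402099 0.29727139]
t 12.47 [ 0.5755 -0.2631  0.2023] yaw -91.73 tilt [-6.e-04 -1.e+00 -9.e-04] F [-0.6  1.  -0.6] open 0.501
[-284.9   -2.5  -25.1]
```

Call:
step_arm --rows '[[[0,0,0],[-35,0,-3],0.65],[[0,0,0],[-75,0,-6],0.65],[[0,0,0],[-115,0,-10],0.65],[[0,0,0],[-155,0,-14],0.65],[[0,0,0],[-195,0,-17],0.65],[[0,0,0],[-235,0,-21],0.65],[[0,0,0],[-270,0,-24],0.65],[[0,0,0],[-285,0,-25],0.65],[[0,0,0],[-285,0,-25],0.65],[[0,0,0],[-285,0,-25],0.65]]'

```text
time: 13.3
eef_pos: [0.5584, 0.023, 0.201]
tcp_rot: [-0.494, 0.508, -0.506, 0.492]
contact_force: [-0.6, -0.7, 0.1]
opening: 0.348
```

Call:
step_arm --rows '[[[0,0,0],[0,20,0],0.65],[[0,0,0],[0,50,0],0.65],[[0,0,0],[0,70,0],0.65],[[0,0,0],[0,70,0],0.65],[[0,0,0],[0,70,0],0.65]]'

```text
time: 13.72
eef_pos: [0.5583, 0.0211, 0.1311]
tcp_rot: [-0.493, 0.509, -0.507, 0.491]
contact_force: [-0.3, -0.3, 0.0]
opening: 0.347
```

Run:
```python
from h import *
rep(); print(shift([.559,.0225,.082]))
p,d=grab("scene","10"); 
cv2.imwrite("pics/z_10.png",cv2.resize(p[180:300,230:370,::-1],None,fx=5,fy=5,interpolation=2))
```

```text
t 13.72 [0.5583 0.0211 0.1311] yaw -91.83 tilt [-2.0e-04 -1.0e+00 -4.6e-03] F [-0.3 -0.3  0. ] open 0.347
[-1.4 49.1  0.9]
```

View pics/z_10.png

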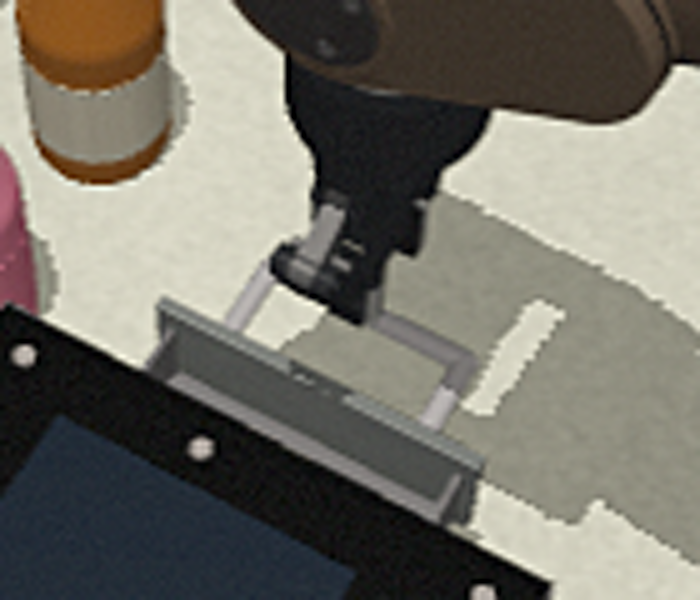

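The fingers are centred above the bar, near (350,290) in the crop. I go down to the bar and close.

Call:
step_arm --rows '[[[0,0,0],[-1,15,0],0.65],[[0,0,0],[-1,30,0],0.65],[[0,0,0],[-1,43,0],0.65],[[0,0,0],[-1,49,0],0.65],[[0,0,0],[-1,49,0],0.65],[[0,0,0],[-1,49,0],1],[[0,0,0],[-1,49,0],1],[[0,0,0],[-1,49,0],1],[[0,0,0],[-1,49,0],1]]'

```text
time: 14.52
eef_pos: [0.5603, 0.023, 0.0851]
tcp_rot: [0.492, -0.507, 0.508, -0.493]
contact_force: [-0.1, -1.0, 1.7]
opening: 0.09
```

Run:
```python
from h import *
rep()
```

```text
t 14.52 [0.5603 0.023  0.0851] yaw -91.72 tilt [ 6.0e-04 -1.0e+00  1.9e-03] F [-0.1 -1.   1.7] open 0.09
```

Call:
step_arm --rows '[[[0,0,0],[8,0,0],1],[[0,0,0],[18,0,0],1],[[0,0,0],[28,0,0],1],[[0,0,0],[38,0,0],1],[[0,0,0],[46,0,0],1],[[0,0,0],[52,0,0],1],[[0,0,0],[52,0,0],1],[[0,0,0],[52,0,0],1]]'

```text
time: 15.18
eef_pos: [0.5586, -0.0312, 0.0851]
tcp_rot: [0.492, -0.507, 0.509, -0.492]
contact_force: [-1.8, -1.9, 5.7]
opening: 0.09
```

Call:
step_arm --rows '[[[0,0,0],[2,0,0],1],[[0,0,0],[4,0,0],1],[[0,0,0],[5,0,0],1],[[0,0,0],[5,0,0],1]]'

```text
time: 15.52
eef_pos: [0.5585, -0.0347, 0.0851]
tcp_rot: [0.492, -0.508, 0.508, -0.493]
contact_force: [-0.6, 3.0, 5.8]
opening: 0.086
```

Call:
step_arm --rows '[[[0,0,0],[1,0,0],1],[[0,0,0],[2,0,0],1],[[0,0,0],[3,0,0],1],[[0,0,0],[3,0,0],1]]'

```text
time: 15.85
eef_pos: [0.5585, -0.0348, 0.0851]
tcp_rot: [-0.49, 0.509, -0.507, 0.494]
contact_force: [-0.1, 11.5, 7.4]
opening: 0.094
```

Call:
step_arm --rows '[[[0,0,0],[1,0,0],1],[[0,0,0],[2,0,0],1],[[0,0,0],[3,0,0],1],[[0,0,0],[3,0,0],1]]'

```text
time: 16.18
eef_pos: [0.5584, -0.0348, 0.085]
tcp_rot: [-0.488, 0.511, -0.506, 0.495]
contact_force: [1.8, 20.2, 8.2]
opening: 0.087
```

The force rises to 20 N with no further motion, so the tray is at its stop; y=-0.035 is also where I expected it. I unload, release and lift.

Call:
step_arm --rows '[[[0,0,0],[-3,0,0],1],[[0,0,0],[-5,0,0],1],[[0,0,0],[-5,0,0],0.8],[[0,0,0],[-5,0,0],0.65],[[0,0,0],[-5,0,0],0.65],[[0,0,0],[-5,0,0],0.65]]'

```text
time: 16.68
eef_pos: [0.5572, -0.0354, 0.0833]
tcp_rot: [-0.493, 0.508, -0.507, 0.492]
contact_force: [0.5, -0.0, 0.5]
opening: 0.351
```

Run:
```python
from h import *
rep()
```

```text
t 16.68 [ 0.5572 -0.0354  0.0833] yaw -91.77 tilt [ 1.0e-04 -1.0e+00 -1.2e-03] F [ 0.5 -0.   0.5] open 0.351
```

Call:
step_arm --rows '[[[0,0,0],[0,-10,0],0.65],[[0,0,0],[0,-35,0],0.65],[[0,0,0],[0,-75,0],0.65],[[0,0,0],[0,-115,0],0.65],[[0,0,0],[0,-150,0],0.65],[[0,0,0],[0,-150,-30],0.65],[[0,0,0],[0,-150,-60],0.65],[[0,0,0],[0,-150,-80],0.65],[[0,0,0],[0,-150,-80],0.65],[[0,0,0],[0,-150,-80],0.65]]'

```text
time: 17.52
eef_pos: [0.4774, -0.0324, 0.2348]
tcp_rot: [0.492, -0.507, 0.508, -0.493]
contact_force: [-0.0, -0.1, -0.2]
opening: 0.346
```

Run:
```python
from h import *
rep()
for n in("scene","top"):
    p,d=grab(n,"11");P=cloud(n,d);Z=P[...,2]
    m=(d>0)&(abs(P[...,0]-.556)<.03)&(P[...,1]>-.07)&(P[...,1]<-.01)&(Z>.095)&(Z<.115); print(n,"bar",m.sum(),np.median(P[m],0) if m.any() else 0)
    hsv=cv2.cvtColor(p,cv2.COLOR_RGB2HSV)
    m=(d>0)&(hsv[...,0]<20)&(hsv[...,1]>150)&(abs(P[...,0]-.574)<.03)&(abs(P[...,1]+.262)<.03)&(Z>.12); print("pin top",m.sum(),P[m].mean(0) if m.any() else 0, P[m][:,2].max() if m.any() else 0)
```

```text
t 17.52 [ 0.4774 -0.0324  0.2348] yaw -91.76 tilt [ 5.0e-04 -1.0e+00  1.7e-03] F [-0.  -0.1 -0.2] open 0.346
scene bar 134 [ 0.55524039 -0.03240766  0.10419765]
pin top 12 [ 0.57935756 -0.25931814  0.1257167 ] 0.129957048804024
top bar 91 [ 0.55531054 -0.0345884   0.10504523]
pin top 28 [ 0.57454331 -0.26182879  0.12716432] 0.1334033500048559
```

View pics/scene11.png

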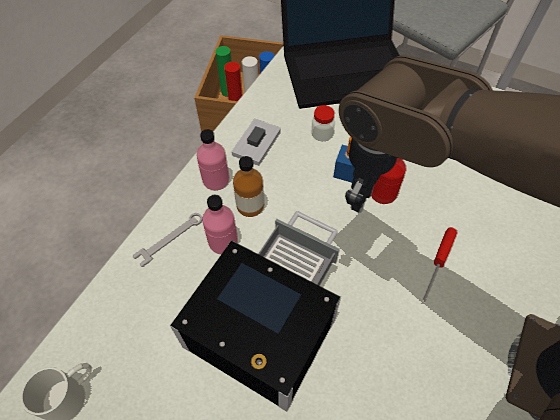

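View pics/top11.png

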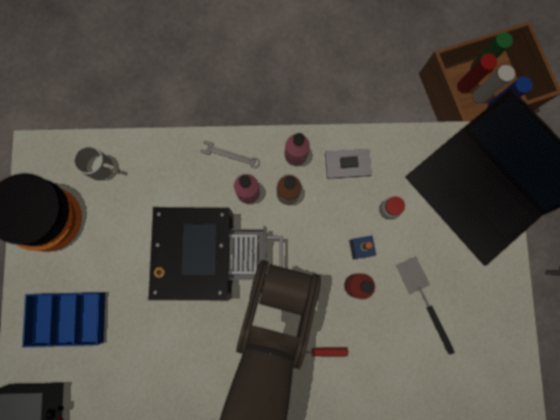

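Run:
```python
from h import *
for n in("scene","top"):
    p,d=load(n,"0");P=cloud(n,d);Z=P[...,2]
    m=(d>0)&(abs(P[...,0]-.558)<.03)&(P[...,1]>.03)&(P[...,1]<.075)&(Z>.095)&(Z<.115); print(n,m.sum(),np.median(P[m],0))
```

```text
scene 151 [0.55660623 0.05651949 0.10499337]
top 90 [0.55741459 0.05449208 0.10494341]
```

The tray has travelled 89 mm by both cameras, and the pin is back at its starting position and height. I hand it in.

```bash
python3 -c "
from h import *
print(ctrl.sign_off()); rep()"
```

```text
the job is handed in; nothing more can be done
None
the job is handed in; nothing more can be done
```

The job is handed in at about 17.6 s, with every step done. There was no verdict from the system. I took the pin from its stand and pressed the latch through the brass-rimmed hole until the tray sprang out. I then put the pin back in its stand, pulled the tray to its stop and moved the arm clear.

My last checks before hand-in:
- **Tray:** both cameras show the bar handle 89 mm out from where it started. It would not move further under a 20 N pull.
- **Pin:** it stands upright in its stand. The top camera puts its top within 1 mm (horizontally) and about 1 mm (in height) of where it was at the start. The scene camera gave about 5 mm off sideways, but the arm hid most of the pin there (12 pixels), so I went by the top view.
- **Bottle and jar:** both still stand upright in the last pictures, and the arm reads no contact force.
- **Latch:** I could not see it after the pin came out. I take it to have sprung back, since nothing is left in the hole.

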